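Refit the quarter-turn fuse carrier in the bench power unit

ROBOT

A 6-joint arm with a two-finger parallel gripper is mounted at the origin on the work surface. World frame = base frame: x ahead of the robot, y to its left, z up, the work surface at z = 0. Lengths are in m, angles in rad, forces in N, time in s.
With the tool pointing down it reaches from about 0.4 to 0.825 m from the base axis. Payload 7 kg.
Tool frame: the origin (TCP) lies at the centre of the arm's flange, where the gripper is bolted on; the fingertips stand 178 mm ahead of it and the grasp point (between the pads) lies 159 mm ahead of it; x points along the fingers, z is the direction in which the jaws open and shut, and the axes are right-handed (so a half turn about x gives the same grasp; the last joint's range is limited). The gripper opens to 88 mm and grips with 3 to 60 N. Pads are 19 mm wide; open, the fingers measure 130 mm over their backs; the gripper's body (78 mm by 193 mm) begins 47 mm behind the grasp point.
Start: joints at [-1.059, 0.359, 0.012, 0, -1.224, -0.288], TCP at [0.15, -0.658, 0.405] pointing down, gripper open.
Joint ranges: [-3.07, 3.07], [-1.43, 2.12], [-1.02, 1.25], [-3.03, 1.67], [-3.05, -0], [-3.03, 3.03]. Speed limits (rad/s): [2.39, 2.39, 3.01, 3.14, 3.14, 3.14].

INTERFACE

Orientations are given as [roll, pitch, yaw] about the fixed x, y, z axes, in that order (R = Rz(yaw) Ry(pitch) Rx(roll)).
In Python, from station import telemetry, optics, job_done, finder gives the robot as it stands.
- The arm moves only by the tool play_rows, never from a script. Its argument "steps" is a list of rows, each an object of numbers: "gripper": the opening, from 0 (shut) to 1 (fully open); "tx", "ty", "tz": the shift along the tool's x, y, z in units of 25 mm (1.0 is 25 mm); "ax", "ay", "az": the turn, a rotation vector about the tool's x, y, z in units of 6 degrees (1.0 is 6 degrees). In form: [{"gripper": .., "tx": .., "ty": .., "tz": .., "ax": .., "ay": .., "az": ..}, ...]. A call has 1 to 20 rows; each row shifts and turns the commanded pose from where the row before left it, along the tool's axes as they then stand; what a row does not reach is not made up. A row lasts 1/12 s, in which the tool goes at most 41.7 mm and 7.16 degrees, less where a joint would pass 70% of its speed; a pose out of reach is approached as far as the arm can. A call is refused whole if a number of a shift passes 1 or a number of a turn 1, either way. A call with a gripper value outside its range is refused whole. The fingers move at their own pace and stop on an object; "newtons" is the grip in N (left out, the last holds). Time passes only in rows, so rows that do not move let the fingers close. It gives the time, the measured TCP pose, the force and the opening at its end, in the units of the state.
- telemetry.get_state(): the state, without advancing time (a new reading comes with each control period).
- optics.grab_frame(name): name is "scene" or "top"; returns the picture (400x640x3 uint8, red, green, blue); there is no depth.
- optics.calibration(name): a dict with "fx", "fy", "cx", "cy" (pixels), "T" (4x4, takes a point from camera to world coordinates). Camera axes: x right, y down, z forward; pixel columns grow to the right and rows downward; lengths in m; the calibration is good to about 2 mm. A picture is of the moment at which its call begins. calibration takes no time and is no camera call.
- job_done(): hands the job in, once; it reports no verdict.
Trained networks look in the newest picture that a camera, given by its name, has taken for a name from the list of things; names that differ only in an ending like _2 or _b are one class to them, and where a whole thing is asked for, a point or a joint stands for the part that bears it (a point fixed in the world has none). Each returns a list of dicts, best first, with "confidence" (0 to 1); they miss things now and then, are a little off and sometimes report something else, mostly with a low value. They report only what shows in the picture. A call takes as long as a camera call. They do not tell look-alikes from the thing itself.
- finder.look_for(query, camera): "extent" ([left, top, right, bottom] in pixels, round what is visible of it).
- finder.silhouettes(query, camera): "pixels" (400x640 bool, what is visible of it) and "extent" ([left, top, right, bottom] in pixels, round what is visible of it).
- finder.pinpoint(query, camera): "location" ([row, column] in pixels: a listed point, or the origin of a listed thing).
The state is a dict: "t": time; "q": joint angles; "qd": joint speeds; "joint_efforts": joint torques, N m; "eef_pos": TCP position; "ee_rot": TCP orientation; "force": force on the tool from outside, world axes, zero at the start; "moment": the same for the moment, N m; "width": finger opening in m.
Only numpy, scipy, OpenCV 4.12 (cv2) and the standard library are available. Lean on these libraries where they do the work, as an engineer would, in place of code of your own. Each camera call takes 0.05 s, during which the arm holds its last target.

TASK

Take the fuse carrier out of its wooden storage block and pass its T-shaped foot through the slot in the socket plate on top of the bench power unit. Press it in gently against the spring, give it a quarter turn while pressed in, and let it spring back up so that the foot is caught across the slot and holds; leave the other things on the bench where they are.

Things in the scene. Friction and masses are not known exactly. Their poses are not given: they have to be found in the camera images.
- carrier: Fuse carrier, loose, 62 mm tall, 80 g. Origin: centre of the foot's underside; z up the shank, x along foot and handle. Steel T foot 36 (x) by 10 (y) mm, 10 high, lower edges rounded (radius 2.5); shank 10 mm across, z 10-24; black collar disc 26 mm across, z 24-28. Alike after half a turn. Starts upright in the block, its collar on the block's top, origin 10 mm above the bench; lifts straight out.
- carrier_handle (a point): Middle of the carrier's black handle bar, 45 mm above the carrier's origin. The bar is 44 mm long (x) by 14 mm (y) by 34 mm tall, carrier z 28-62 mm, in line with the foot; pinch it across y.
- block: Plywood storage block, fixed, 100 (x) by 66 (y) by 34 mm high. A pocket 39 by 13 mm, 28 mm deep, runs along its x in the middle of the top; the carrier stands in it. Origin at the centre of its underside.
- unit: Bench power unit, fixed, low grey case 220 (x) by 160 (y) by 70 mm high; origin at the centre of its underside on the bench, x pointing away from its black front panel, z up. On it lies an aluminium socket plate 86 (x) by 114 (y) mm, 6 mm thick, delicate: more than 45 N between carrier (or robot) and unit, blows included, damages it, so touch down slowly (about 10 mm/s).
- unit_mid (a point): Point in the middle of the case at the height of the plate's top, 76 mm above the bench; not the slot. The plate's through slot is 40 mm long (unit's x), 13 mm wide. The plate was refitted by hand: with its slot it lies anywhere up to 15 mm to either side of this point along the unit's y (x and angle true). That shift is not measured: see it or feel for it.
- unit_spring (a point): Point 13 mm under unit_mid: height of the top of the free spring contact, a disc 42 mm across centred under the slot (it shifts with the plate). It resists with 2.4 N at first touch, 0.6 N more per mm, well damped, and stops after 12 mm. The collar meets the plate when the carrier's origin is 52 mm above the bench (about 9 N).
- unit_groove (a point): Point 16 mm under unit_mid: height of the carrier's origin when it is locked (60 mm above the bench). Under the plate two bars 5 mm thick, hanging 5 mm down, form a groove 16.5 mm wide along the unit's y through the slot centre, for the foot turned a quarter, either way. The foot turns freely only with the carrier's origin 55 mm or less above the bench; let go, it springs up into the groove.
- board: Green circuit board 100 by 80 mm with small parts, lying on the bench; a bystander. Origin at the centre of its underside.
- meter: Grey handheld meter 150 by 80 by 40 mm lying on its back; a bystander. Origin at the centre of its underside.
- screwdriver: Screwdriver lying on the bench; a bystander.
- spray: Clear bottle 42 mm across, 120 mm tall, standing; a bystander. Origin at the centre of its underside.
Not all that is in view belongs to the job. Of the things shaped like the carrier, the black one is meant.

How it is judged:
By the outcome, as a careful person would: the job done as asked, in the order asked, and still so for the second after the job is handed in, with the robot touching nothing.
It also fails if it takes over 72 s, if anything falls off the work surface, if the arm or the gripper's body presses on something with over 40 N, if the wrist force passes 120 N, or if a joint passes its speed limit or range.

## Working session

There is one attempt and no reset: what is moved stays moved. The work goes in short steps, Python scripts to look and compute and a tool call to move; the robot and the scene stay as the last step left them, time stands still between calls to the robot, and variables do not carry over. Pictures are saved under pics/ and viewed, and the job is handed in when it is done.

Besides the shell and the picture viewer there is one more tool, called after ">>>" as name(argument=value, ...) on one line, values as JSON. play_rows: Moves the arm, as the interface text tells. Its arguments: {"type":"object","properties":{"steps":{"type":"array"},"newtons":{"type":"number"}},"required":["steps"]}

```bash
ls; mkdir -p pics; python3 - <<'E'
from station import telemetry, optics, finder
import cv2,numpy as np
s=telemetry.get_state(); print(s)
for n in("scene","top"):
    im=optics.grab_frame(n); cv2.imwrite(f"pics/{n}0.png",im[:,:,::-1]); c=optics.calibration(n); print(n,{k:(np.round(v,4).tolist() if k=='T' else v) for k,v in c.items()})
    for q in("carrier","carrier_handle","block","unit","unit_mid"):
        for r in finder.pinpoint(q,n)[:3]: print(q,np.round(r["location"],1),round(r["confidence"],2))
print(telemetry.get_state()["t"])
E
```

```text
pics
{'t': 0.0, 'q': array([-1.05890112e+00,  3.59358834e-01,  1.10304746e-02, -3.77010256e-04,
       -1.22408846e+00, -2.88053220e-01]), 'qd': array([ 3.45008587e-05,  4.25783791e-04, -7.29034593e-04,  6.06368002e-04,
        9.31578266e-04, -1.71918745e-04]), 'joint_efforts': array([ 7.57156317e-05, -5.82728899e+01,  2.93047071e+01,  6.99722975e+00,
        7.13873509e-03, -1.38826963e-04]), 'eef_pos': array([ 0.14975607, -0.65796057,  0.40372339]), 'ee_rot': array([0.07276505, 1.56913752, 1.86727496]), 'force': array([ 0.54425176, -0.6650804 ,  0.16589653]), 'moment': array([0.00122494, 0.00375568, 0.01019234]), 'width': 0.08746442323141665}
scene {'fx': 365.03190143809894, 'fy': 365.03190143809894, 'cx': 320.12571011465025, 'cy': 193.61355437170187, 'T': [[0.7452, 0.5146, -0.4241, 0.9644], [0.6667, -0.564, 0.4872, -0.4922], [0.0115, -0.6459, -0.7634, 0.8684], [0.0, 0.0, 0.0, 1.0]]}
carrier [269.1 238.3] 0.69
carrier [222.8 255.2] 0.69
carrier [255.  279.1] 0.62
carrier_handle [261.2 232.7] 0.69
carrier_handle [206.3 297.6] 0.63
carrier_handle [240.2 276.5] 0.48
block [256.2 277.7] 0.82
unit [185.2 363.4] 0.96
unit_mid [167.3 365.4] 0.94
unit_mid [170.5 363.1] 0.2
top {'fx': 389.80920376039137, 'fy': 389.80920376039137, 'cx': 318.7882584466498, 'cy': 201.9792521774326, 'T': [[-0.0572, -0.9711, 0.2318, 0.2525], [-0.9984, 0.0557, -0.0128, 0.0177], [-0.0005, -0.2321, -0.9727, 1.3087], [0.0, 0.0, 0.0, 1.0]]}
carrier [205.6 371. ] 0.66
carrier [218.5 337. ] 0.54
carrier [218.2 401.9] 0.47
carrier_handle [197.3 371.3] 0.65
carrier_handle [213.6 406.7] 0.65
carrier_handle [240.4 367.9] 0.64
block [208.1 372. ] 0.94
unit [207.3 266.7] 0.79
0.6
```

View pics/scene0.png

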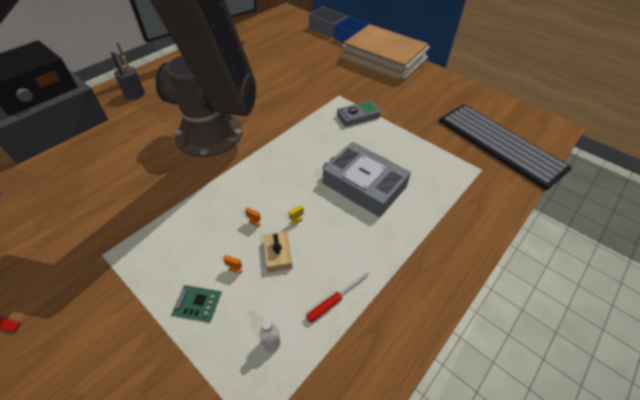

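View pics/top0.png

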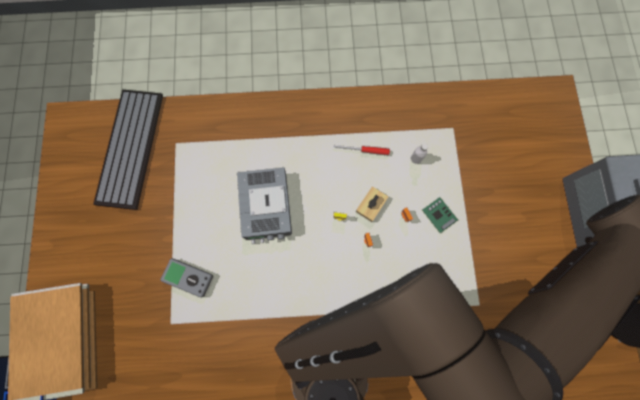

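```bash
python3 - <<'E'
import cv2
a=cv2.imread("pics/top0.png")[130:270,170:450]; cv2.imwrite("pics/topc.png",cv2.resize(a,None,fx=2.85,fy=2.85,interpolation=cv2.INTER_CUBIC))
a=cv2.imread("pics/scene0.png")[110:310,200:460]; cv2.imwrite("pics/scc.png",cv2.resize(a,None,fx=3,fy=3,interpolation=cv2.INTER_CUBIC))
E
```

```text
(no output)
```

View pics/topc.png

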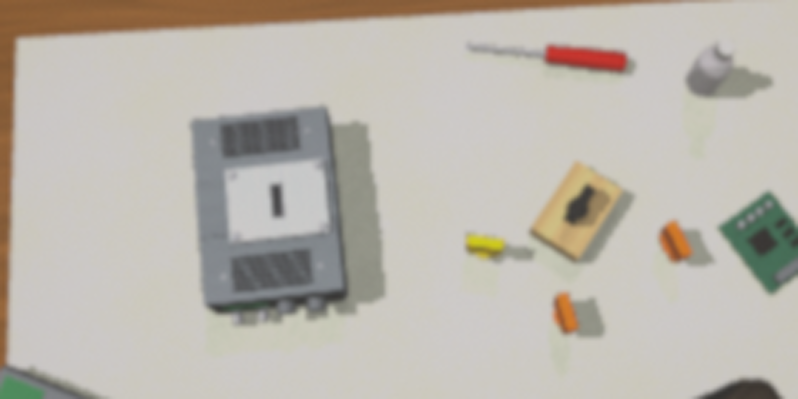

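View pics/scc.png

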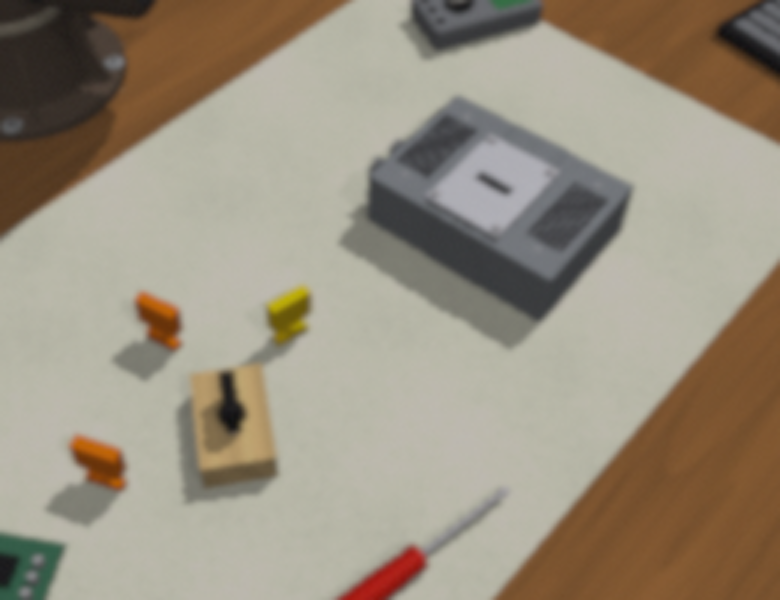

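Candidates (top picture): black one in the block at (374,201), yellow at (340,215), and orange at (407,214) and (369,240). By the description it is the black one, and the crop shows it standing in the plywood block. The front panel with its knobs faces the robot, and the slot shows at (267,200). Next I measure poses by fitting boxes.

```bash
cat > h.py <<'E'
import cv2,numpy as np
from scipy.optimize import minimize
from station import telemetry, optics, finder
C={n:optics.calibration(n) for n in("scene","top")}
def proj(n,P):
    c=C[n];T=np.array(c["T"]);p=(np.atleast_2d(P)-T[:3,3])@T[:3,:3]
    return np.c_[c["fx"]*p[:,0]/p[:,2]+c["cx"],c["fy"]*p[:,1]/p[:,2]+c["cy"]]
def ray(n,u,v,z):
    c=C[n];T=np.array(c["T"]);d=T[:3,:3]@np.array([(u-c["cx"])/c["fx"],(v-c["cy"])/c["fy"],1]);o=T[:3,3]
    return o+d*(z-o[2])/d[2]
def box(x,y,yaw,lx,ly,z0,z1):
    R=np.array([[np.cos(yaw),-np.sin(yaw)],[np.sin(yaw),np.cos(yaw)]])
    q=[(np.r_[R@np.array([a*lx/2,b*ly/2])+[x,y],z]) for a in(-1,1) for b in(-1,1) for z in(z0,z1)]
    return np.array(q)
S=6
def render(n,P,roi):
    u0,v0,u1,v1=roi;h=cv2.convexHull((((proj(n,P)-[u0,v0]+.5)*S-.5)*16).astype(np.int32).reshape(-1,1,2))
    m=np.zeros(((v1-v0)*S,(u1-u0)*S),np.uint8);cv2.fillConvexPoly(m,h,255,shift=4)
    return cv2.resize(m,(u1-u0,v1-v0),interpolation=cv2.INTER_AREA)/255.
def fit(masks,x0,dims):
    def cost(p):
        e=0
        for n,m,roi in masks: e+=np.abs(render(n,box(*p,*dims),roi)-m).sum()/m.sum()
        return e
    sim=np.array([x0]+[np.add(x0,d) for d in([.01,0,0],[0,.01,0],[0,0,.15])])
    r=minimize(cost,x0,method="Nelder-Mead",options=dict(initial_simplex=sim,xatol=1e-5,fatol=1e-6))
    return r.x,r.fun
def ctr(pix):
    ys,xs=np.nonzero(pix);return xs.min()-6,ys.min()-6,xs.max()+7,ys.max()+7
E
cat > m.py <<'E'
from h import *
ims={n:optics.grab_frame(n) for n in("scene","top")}
for q,dims,g,uv in(("block",(.1,.066,0,.034),.017,None),("unit",(.22,.16,0,.07),.035,None)):
    ms=[]
    for n in("scene","top"):
        r=finder.silhouettes(q,n)
        if not r: print(q,n,"none");continue
        m=r[0]["pixels"]; print(q,n,round(r[0]["confidence"],2),r[0]["extent"],m.sum())
        u0,v0,u1,v1=ctr(m); ms.append((n,m[v0:v1,u0:u1].astype(float),(u0,v0,u1,v1)))
    x0=None
    for n,m,roi in ms:
        ys,xs=np.nonzero(m>.5); c=ray(n,xs.mean()+roi[0],ys.mean()+roi[1],dims[3]*.7);print(c)
    for k in(ms,ms[:1],ms[1:]):
        best=min((fit(k,[c[0],c[1],y],dims) for y in np.arange(-1.5,1.6,.5)),key=lambda r:r[1]); print(q,len(k),np.round(best[0],4),round(best[1],3))
# plate
for n,(a,b,c,d) in(("scene",(335,145,395,195)),("top",(240,180,295,222))):
    g=cv2.cvtColor(ims[n],cv2.COLOR_RGB2GRAY)[b:d,a:c].astype(float);np.save(f"plate_{n}.npy",g)
    print(n);print(g[::2 if n=='scene' else 1,::1].astype(int)[10:34,18:44] if n=='top' else g.astype(int)[10:40,10:50:1][5:20])
E
python3 m.py
```

```text
block scene 0.7 [263.9, 232.9, 295.9, 274.2] 785
block top 0.83 [356.8, 189.3, 386.8, 224.7] 514
[ 0.55112746 -0.18358028  0.0238    ]
[ 0.54251699 -0.17548087  0.0238    ]
block 2 [ 0.5439 -0.1768 -0.6613] 0.511
block 1 [ 0.5423 -0.1766 -0.6526] 0.266
block 1 [ 0.545  -0.1774  2.4852] 0.226
unit scene 0.74 [318.8, 139.9, 412.9, 219.4] 4008
unit top none
[0.57039591 0.17137336 0.049     ]
unit 1 [0.5611 0.1849 0.0536] 0.025
unit 1 [0.5611 0.1849 0.0536] 0.025
unit 0 [ 0.5704  0.1714 -1.5   ] 0.0
scene
[[ 69  72  76  79  79  80  90 104 111 117 124 136 151 163 171 173 175 174
  175 175 174 175 175 175 174 173 169 165 157 146 135 127 121 118 116 117
  117 117 117 117]
 [ 71  73  77  81  84  92 104 112 117 124 136 151 164 171 174 174 174 175
  175 175 175 175 175 175 175 175 175 173 170 164 156 145 136 128 122 119
  117 117 116 115]
 [ 72  72  75  84  94 104 113 117 124 136 151 164 171 174 174 175 175 175
  175 175 175 175 175 175 174 175 175 174 175 172 169 164 156 147 137 129
  122 119 116 115]
 [ 73  74  78  92 105 112 117 124 135 150 164 170 174 175 174 174 175 174
  175 175 175 175 
[... 3833 characters left out ...]
01 200 201
  201 200 201 200 200 199 194 193]
 [200 201 201 201 200 201 200 200 200 199 200 200 200 200 201 200 200 201
  201 201 201 200 200 196 188 182]
 [201 201 201 200 201 201 201 200 200 200 200 200 200 201 201 201 201 201
  201 200 201 200 199 193 182 172]
 [201 201 200 201 201 200 200 200 200 200 200 200 200 200 201 200 201 200
  198 198 196 195 193 187 173 165]
 [201 201 200 201 200 200 200 200 199 198 197 195 195 194 194 193 193 191
  186 182 177 173 169 163 150 145]
 [199 198 196 196 195 194 193 192 191 186 183 178 174 172 168 163 163 163
  159 155 150 144 139 134 128 128]
 [187 183 178 175 173 169 163 164 164 159 155 149 146 143 138 133 132 134
  134 135 134 132 132 130 130 131]]
```

```bash
cat > m2.py <<'E'
from h import *
from scipy.optimize import least_squares
ims={n:cv2.imread(f"pics/{n}0.png") for n in C}
G={n:cv2.cvtColor(ims[n],cv2.COLOR_BGR2GRAY).astype(float) for n in C}
def res(p,ns):
    x,y,yaw=p[:3];out=[]
    for i,n in enumerate(ns):
        roi=(345,152,385,190) if n=="scene" else (244,183,291,219)
        lo=proj(n,[x,y,.076])[0]
        a,b,c,s=p[3+4*i:7+4*i]
        pl=render(n,box(x,y,yaw,.086,.114,.076,.076),roi);sl=render(n,box(x,y,yaw,.04,.013,.076,.076),roi)
        im=cv2.GaussianBlur(a+b*pl-c*sl,(0,0),abs(s)+.2)
        g=G[n][roi[1]:roi[3],roi[0]:roi[2]]
        out.append((np.clip(im-g,-60,60)*(cv2.dilate(sl,np.ones((13,13)))>0)).ravel()/ (1))
    return np.concatenate(out)
for ns in(["scene"],["top"],["scene","top"]):
    p0=[.5611,.185,.054]+[120,60,100,1.]*len(ns)
    r=least_squares(res,p0,x_scale=[.01,.01,.1]+[50,50,50,1]*len(ns),diff_step=1e-3,loss="soft_l1",f_scale=10)
    print(ns,np.round(r.x,4),round(r.cost))
# plate by its own edges: bright region
for n,roi in(("scene",(330,145,398,198)),("top",(236,176,298,226))):
    g=G[n][roi[1]:roi[3],roi[0]:roi[2]];t=(g>150).astype(np.uint8)
    if n=="top": t=(g>165).astype(np.uint8)
    k,l,st,ce=cv2.connectedComponentsWithStats(t); 
    lab=l[(167 if n=="scene" else 190)-roi[1],(372 if n=="scene" else 258)-roi[0]]
    m=cv2.morphologyEx((l==lab).astype(np.uint8),cv2.MORPH_CLOSE,np.ones((13,13)));print(n,st[lab])
    best=min((fit([(n,m.astype(float),roi)],[.56,.185,.054],(.086,.114,.076,.076)) for _ in(0,)),key=lambda r:r[1]);print("plate",np.round(best[0],4),round(best[1],3))
# unit, top: dark-ish vs paper
n="top";roi=(225,155,305,255)
# block with carrier ignored
ms=[]
for n,roi in(("scene",(255,222,305,282)),("top",(348,180,396,232))):
    im=ims[n][roi[1]:roi[3],roi[0]:roi[2]].astype(float);sat=im[:,:,2]-im[:,:,0]
    ms.append((n,im,sat,roi));print(n,np.percentile(sat,[5,50,95]))
    m=(sat>(45)).astype(np.uint8);cv2.imwrite(f"pics/sat_{n}.png",cv2.resize(np.clip(sat*2,0,255),None,fx=6,fy=6))
E
python3 m2.py
```

```text
Traceback (most recent call last):
  File "m2.py", line 18, in <module>
    r=least_squares(res,p0,x_scale=[.01,.01,.1]+[50,50,50,1]*len(ns),diff_step=1e-3,loss="soft_l1",f_scale=10)
TypeError: res() missing 1 required positional argument: 'ns'
```

```bash
sed -i 's/least_squares(res,p0,/least_squares(res,p0,args=(ns,),/; s/\*(cv2.dilate(sl,np.ones((13,13)))>0)//' m2.py; python3 m2.py; cat > m3.py <<'E'
import cv2,numpy as np
a=cv2.imread("pics/sat_scene.png");b=cv2.imread("pics/sat_top.png")
h=max(a.shape[0],b.shape[0]);o=np.zeros((h,a.shape[1]+b.shape[1],3),np.uint8);o[:a.shape[0],:a.shape[1]]=a;o[:b.shape[0],a.shape[1]:]=b;cv2.imwrite("pics/sat.png",o)
E
python3 m3.py
```

```text
['scene'] [5.616000e-01 1.721000e-01 7.370000e-02 8.500490e+01 1.013974e+02
 1.387757e+02 2.468900e+00] 100075
['top'] [5.636000e-01 1.707000e-01 6.010000e-02 1.286067e+02 7.108720e+01
 1.129914e+02 7.077000e-01] 41434
['scene', 'top'] [5.631000e-01 1.710000e-01 4.600000e-02 8.878630e+01 9.416240e+01
 1.295208e+02 2.112300e+00 1.286911e+02 7.106620e+01 1.153031e+02
 7.270000e-01] 150104
scene [ 15  12  38  29 663]
plate [0.5612 0.1707 0.0773] 0.1
top [ 13  10  36  28 821]
plate [0.5637 0.1709 0.0505] 0.048
scene [11. 16. 76.]
top [ 8. 12. 79.][ WARN:0@1.781] global loadsave.cpp:1063 imwrite_ Unsupported depth image for selected encoder is fallbacked to CV_8U.
```

View pics/sat.png

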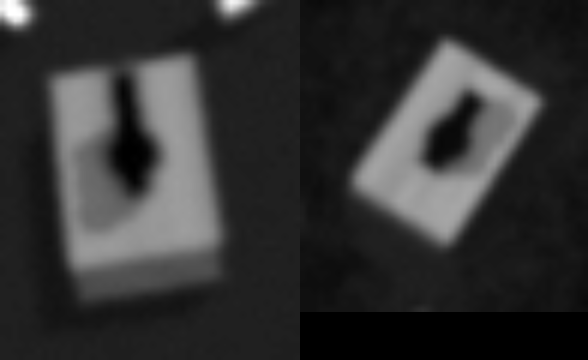

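```bash
cat > m4.py <<'E'
from h import *
ims={n:cv2.imread(f"pics/{n}0.png") for n in C}
ms=[]
for n,roi in(("scene",(259,228,300,280)),("top",(350,184,394,228))):
    im=ims[n][roi[1]:roi[3],roi[0]:roi[2]].astype(float);sat=im[:,:,2]-im[:,:,0]
    hull=cv2.convexHull(np.argwhere(sat>43 if n=="top" else sat>35)[:,::-1].astype(np.int32))
    # keep only biggest comp
    k,l,st,_=cv2.connectedComponentsWithStats((sat>(43 if n=="top" else 25)).astype(np.uint8));lab=1+np.argmax(st[1:,4])
    hull=cv2.convexHull(np.argwhere(l==lab)[:,::-1].astype(np.int32))
    m=np.zeros(sat.shape,np.uint8);cv2.fillConvexPoly(m,hull,1);print(n,m.sum());ms.append((n,m.astype(float),roi))
for k in(ms,ms[:1],ms[1:]):
    x,f=fit(k,[.544,-.177,-.66],(.1,.066,0,.034) if k is not ms[1:] else (.1,.066,0,.034));print(np.round(x,4),round(f,3))
# top: top face only
x,f=fit(ms[1:],[.544,-.177,-.66],(.1,.066,.034,.034));print("topface",np.round(x,4),round(f,3))
for nm,u,v in(("y",341,215),("o1",407,215),("o2",369,240)): print(nm,np.round(ray("top",u,v,.03),3))
for nm,u,v in(("y",297,214),("o2",253,216),("o1",233,264)): print(nm,np.round(ray("scene",u,v,.03),3))
E
python3 m4.py
```

```text
scene 1062
top 616
[ 0.5422 -0.1776 -0.6465] 0.206
[ 0.5396 -0.1766 -0.6551] 0.09
[ 0.5448 -0.1789 -0.6413] 0.073
topface [ 0.5414 -0.1764 -0.6516] 0.072
y [ 0.508 -0.071  0.03 ]
o1 [ 0.496 -0.291  0.03 ]
o2 [ 0.419 -0.157  0.03 ]
y [ 0.501 -0.059  0.03 ]
o2 [ 0.413 -0.149  0.03 ]
o1 [ 0.491 -0.286  0.03 ]
```

>>> play_rows(steps=[{"ax":0.93,"gripper":0.65},{"ax":0.93},{"ax":0.93},{"ax":0.93},{"ax":0.93},{"ax":0.93},{"ax":0.93},{"ax":0.93},{"ax":0.93},{"tz":1},{"tz":1},{"tz":1},{"tz":1},{"tz":1},{"tz":1},{"tz":1},{"tz":1},{"tz":1},{"tz":1},{"tz":1}])

```text
invalid input
```

>>> play_rows(steps=[{"tz":1},{"tz":1},{"tz":1},{"tz":1},{"tz":1},{"tz":1},{"tz":1},{"tz":1},{"tz":1},{"tz":1},{"tz":1},{"tz":1},{"tz":0.8,"ty":-0.9},{"tx":0.6},{"tx":0.6},{"tx":0.6},{},{}])

```text
invalid input
```

```bash
cat > st.py <<'E'
from h import *
s=telemetry.get_state();R=None
from scipy.spatial.transform import Rotation as Ro
R=Ro.from_euler("xyz",s["ee_rot"]).as_matrix()
print("t",round(s["t"],2),"pos",np.round(s["eef_pos"],4),"phi",round(np.arctan2(R[1,2],R[0,2]),4),"down",np.round(R[:,0],4),"F",np.round(s["force"],2),"M",np.round(s["moment"],3),"w",round(s["width"],4),"q6",round(s["q"][5],3))
E
python3 st.py; python3 - <<'E'
from h import *
for n in C:
    im=optics.grab_frame(n);cv2.imwrite(f"pics/{n}1.png",im[:,:,::-1])
a=cv2.imread("pics/scene1.png")[170:310,200:340];b=cv2.imread("pics/top1.png")[140:280,300:440]
cv2.imwrite("pics/c1.png",cv2.resize(np.hstack([a,b]),None,fx=2.8,fy=2.8,interpolation=cv2.INTER_CUBIC))
E
```

```text
t 0.9 pos [ 0.1498 -0.6581  0.4047] phi 1.7946 down [ 0. -0. -1.] F [-0.89 -0.13 -0.02] M [ 0.015 -0.021 -0.008] w 0.0876 q6 -0.288
```

View pics/c1.png

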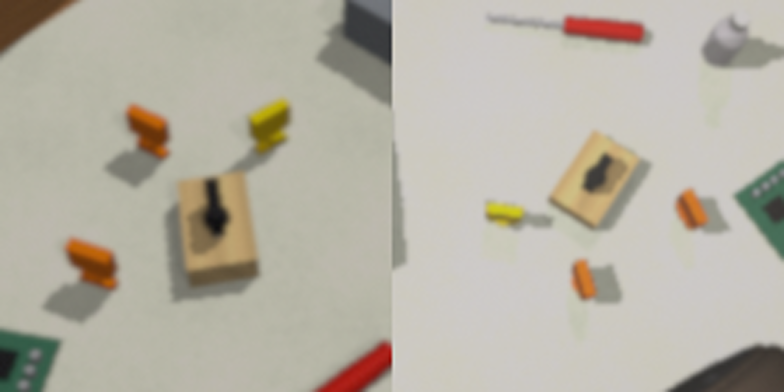

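>>> play_rows(steps=[{"gripper":0.65,"ax":0.93}])

```text
invalid input
```

>>> play_rows(steps=[{"gripper":0.65,"tx":0,"ty":0,"tz":0,"ax":0.93,"ay":0,"az":0},{"gripper":0.65,"tx":0,"ty":0,"tz":0,"ax":0.93,"ay":0,"az":0},{"gripper":0.65,"tx":0,"ty":0,"tz":0,"ax":0.93,"ay":0,"az":0},{"gripper":0.65,"tx":0,"ty":0,"tz":0,"ax":0.93,"ay":0,"az":0},{"gripper":0.65,"tx":0,"ty":0,"tz":0,"ax":0.93,"ay":0,"az":0},{"gripper":0.65,"tx":0,"ty":0,"tz":0,"ax":0.93,"ay":0,"az":0},{"gripper":0.65,"tx":0,"ty":0,"tz":0,"ax":0.93,"ay":0,"az":0},{"gripper":0.65,"tx":0,"ty":0,"tz":0,"ax":0.93,"ay":0,"az":0},{"gripper":0.65,"tx":0,"ty":0,"tz":0,"ax":0.93,"ay":0,"az":0},{"gripper":0.65,"tx":0,"ty":0,"tz":1,"ax":0,"ay":0,"az":0},{"gripper":0.65,"tx":0,"ty":0,"tz":1,"ax":0,"ay":0,"az":0},{"gripper":0.65,"tx":0,"ty":0,"tz":1,"ax":0,"ay":0,"az":0},{"gripper":0.65,"tx":0,"ty":0,"tz":1,"ax":0,"ay":0,"az":0},{"gripper":0.65,"tx":0,"ty":0,"tz":1,"ax":0,"ay":0,"az":0},{"gripper":0.65,"tx":0,"ty":0,"tz":1,"ax":0,"ay":0,"az":0},{"gripper":0.65,"tx":0,"ty":0,"tz":1,"ax":0,"ay":0,"az":0},{"gripper":0.65,"tx":0,"ty":0,"tz":1,"ax":0,"ay":0,"az":0},{"gripper":0.65,"tx":0,"ty":0,"tz":1,"ax":0,"ay":0,"az":0},{"gripper":0.65,"tx":0,"ty":0,"tz":1,"ax":0,"ay":0,"az":0},{"gripper":0.65,"tx":0,"ty":0,"tz":1,"ax":0,"ay":0,"az":0}])

```text
t: 2.67
eef_pos: [0.3173, -0.4386, 0.4049]
ee_rot: [-1.557, 1.57, -0.639]
force: [0.4, 0.1, 0.7]
width: 0.0572
```

```bash
python3 st.py
```

```text
t 2.67 pos [ 0.3173 -0.4386  0.4049] phi 0.9181 down [ 4.e-04 -3.e-04 -1.e+00] F [0.44 0.1  0.69] M [-0.144 -0.077  0.004] w 0.0572 q6 -1.641
```

>>> play_rows(steps=[{"gripper":0.65,"tx":0,"ty":0,"tz":1,"ax":0,"ay":0,"az":0},{"gripper":0.65,"tx":0,"ty":0,"tz":1,"ax":0,"ay":0,"az":0},{"gripper":0.65,"tx":0,"ty":0,"tz":1,"ax":0,"ay":0,"az":0},{"gripper":0.65,"tx":0,"ty":0,"tz":1,"ax":0,"ay":0,"az":0},{"gripper":0.65,"tx":0,"ty":0,"tz":1,"ax":0,"ay":0,"az":0},{"gripper":0.65,"tx":0,"ty":0,"tz":1,"ax":0,"ay":0,"az":0},{"gripper":0.65,"tx":0.2,"ty":0,"tz":1,"ax":0,"ay":0,"az":0},{"gripper":0.65,"tx":0.4,"ty":0,"tz":1,"ax":0,"ay":0,"az":0},{"gripper":0.65,"tx":0.5,"ty":0,"tz":1,"ax":0,"ay":0,"az":0},{"gripper":0.65,"tx":0.5,"ty":0,"tz":1,"ax":0,"ay":0,"az":0},{"gripper":0.65,"tx":0.6,"ty":0,"tz":1,"ax":0,"ay":0,"az":0},{"gripper":0.65,"tx":0.6,"ty":0,"tz":1,"ax":0,"ay":0,"az":0},{"gripper":0.65,"tx":0.6,"ty":-0.4,"tz":1,"ax":0,"ay":0,"az":0},{"gripper":0.65,"tx":0.6,"ty":-0.43,"tz":0.8,"ax":0,"ay":0,"az":0},{"gripper":0.65,"tx":0,"ty":0,"tz":0,"ax":0,"ay":0,"az":0},{"gripper":0.65,"tx":0,"ty":0,"tz":0,"ax":0,"ay":0,"az":0}])

```text
t: 4.0
eef_pos: [0.5434, -0.1775, 0.3034]
ee_rot: [2.24, 1.568, -3.124]
force: [-0.4, 0.9, 0.2]
width: 0.0572
```

```bash
python3 st.py; cat > v.py <<'E'
import sys
from h import *
k=sys.argv[1];a=list(map(int,sys.argv[2:6]));z=float(sys.argv[6])
o=[]
for n,(u,v) in(("scene",a[:2]),("top",a[2:])):
    im=optics.grab_frame(n)[:,:,::-1];cv2.imwrite(f"pics/{n}{k}.png",im);h=int(200/z);o.append(cv2.resize(im[max(v-h,0):v+h,max(u-h,0):u+h],(398,398),interpolation=cv2.INTER_CUBIC))
cv2.imwrite(f"pics/c{k}.png",np.hstack(o))
E
python3 v.py 2 275 235 372 195 5
```

```text
t 4.0 pos [ 0.5434 -0.1775  0.3034] phi 0.9194 down [-0.0024 -0.     -1.    ] F [-0.43  0.86  0.21] M [-0.078  0.005 -0.018] w 0.0572 q6 -2.249
```

View pics/c2.png

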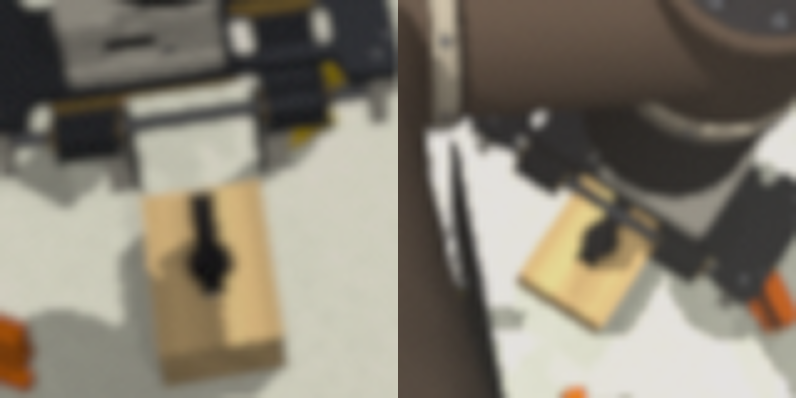

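Aligned: in the crop the black handle sits under the gap between the fingers in both views. I'll check the joints, then descend.

```bash
python3 -c "
from h import *
print(np.round(telemetry.get_state()['q'],3))"
```

```text
[ 0.025  0.275 -0.355  0.    -0.941 -2.248]
```

>>> play_rows(steps=[{"gripper":0.65,"tx":0.5,"ty":0,"tz":0,"ax":0,"ay":0,"az":0},{"gripper":0.65,"tx":0.5,"ty":0,"tz":0,"ax":0,"ay":0,"az":0},{"gripper":0.65,"tx":0.5,"ty":0,"tz":0,"ax":0,"ay":0,"az":0},{"gripper":0.65,"tx":0.4,"ty":0,"tz":0,"ax":0,"ay":0,"az":0},{"gripper":0.65,"tx":0,"ty":0,"tz":0,"ax":0,"ay":0,"az":0},{"gripper":0.65,"tx":0,"ty":0,"tz":0,"ax":0,"ay":0,"az":0}])

```text
t: 4.6
eef_pos: [0.5425, -0.1786, 0.2575]
ee_rot: [2.914, 1.571, -2.451]
force: [0.8, -0.5, 0.2]
width: 0.057
```

```bash
python3 st.py;python3 v.py 3 275 235 372 195 5
```

```text
t 4.6 pos [ 0.5425 -0.1786  0.2575] phi 0.9176 down [-2.e-04 -1.e-04 -1.e+00] F [ 0.83 -0.47  0.22] M [-0.038 -0.025 -0.011] w 0.057 q6 -2.249
```

View pics/c3.png

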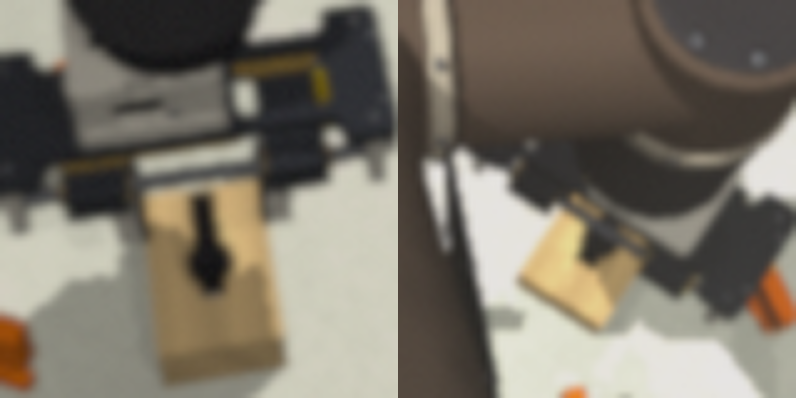

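>>> play_rows(newtons=6, steps=[{"gripper":0.65,"tx":0.3,"ty":0,"tz":0,"ax":0,"ay":0,"az":0},{"gripper":0.65,"tx":0.4,"ty":0,"tz":0,"ax":0,"ay":0,"az":0},{"gripper":0.65,"tx":0.4,"ty":0,"tz":0,"ax":0,"ay":0,"az":0},{"gripper":0.65,"tx":0.3,"ty":0,"tz":0,"ax":0,"ay":0,"az":0},{"gripper":0.65,"tx":0.1,"ty":0,"tz":0,"ax":0,"ay":0,"az":0},{"gripper":0.65,"tx":0,"ty":0,"tz":0,"ax":0,"ay":0,"az":0},{"gripper":0.4,"tx":0,"ty":0,"tz":0,"ax":0,"ay":0,"az":0},{"gripper":0.3,"tx":0,"ty":0,"tz":0,"ax":0,"ay":0,"az":0},{"gripper":0.1,"tx":0,"ty":0,"tz":0,"ax":0,"ay":0,"az":0},{"gripper":0.1,"tx":0,"ty":0,"tz":0,"ax":0,"ay":0,"az":0},{"gripper":0.1,"tx":0,"ty":0,"tz":0,"ax":0,"ay":0,"az":0},{"gripper":0.1,"tx":0,"ty":0,"tz":0,"ax":0,"ay":0,"az":0},{"gripper":0.1,"tx":0,"ty":0,"tz":0,"ax":0,"ay":0,"az":0},{"gripper":0.1,"tx":0,"ty":0,"tz":0,"ax":0,"ay":0,"az":0}])

```text
t: 5.87
eef_pos: [0.5428, -0.1782, 0.2198]
ee_rot: [-1.303, 1.571, -0.385]
force: [-0.4, -0.7, 1.3]
width: 0.014
```

```bash
python3 st.py;python3 v.py 4 275 235 372 195 5
```

```text
t 5.87 pos [ 0.5428 -0.1782  0.2198] phi 0.9181 down [ 2.e-04 -1.e-04 -1.e+00] F [-0.43 -0.67  1.31] M [-0.053  0.122  0.049] w 0.014 q6 -2.249
```

View pics/c4.png

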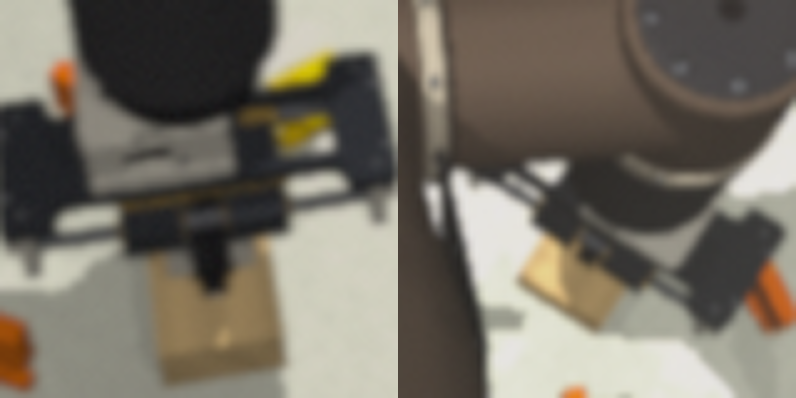

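>>> play_rows(newtons=35, steps=[{"gripper":0.1,"tx":0,"ty":0,"tz":0,"ax":0,"ay":0,"az":0},{"gripper":0.1,"tx":0,"ty":0,"tz":0,"ax":0,"ay":0,"az":0},{"gripper":0.1,"tx":0,"ty":0,"tz":0,"ax":0,"ay":0,"az":0},{"gripper":0.1,"tx":-0.2,"ty":0,"tz":0,"ax":0,"ay":0,"az":0},{"gripper":0.1,"tx":-0.2,"ty":0,"tz":0,"ax":0,"ay":0,"az":0},{"gripper":0.1,"tx":-0.2,"ty":0,"tz":0,"ax":0,"ay":0,"az":0},{"gripper":0.1,"tx":-0.2,"ty":0,"tz":0,"ax":0,"ay":0,"az":0},{"gripper":0.1,"tx":-0.2,"ty":0,"tz":0,"ax":0,"ay":0,"az":0},{"gripper":0.1,"tx":-0.2,"ty":0,"tz":0,"ax":0,"ay":0,"az":0},{"gripper":0.1,"tx":-0.4,"ty":0,"tz":0,"ax":0,"ay":0,"az":0},{"gripper":0.1,"tx":-0.6,"ty":0,"tz":0,"ax":0,"ay":0,"az":0},{"gripper":0.1,"tx":-0.6,"ty":0,"tz":0,"ax":0,"ay":0,"az":0},{"gripper":0.1,"tx":-0.6,"ty":0,"tz":0,"ax":0,"ay":0,"az":0},{"gripper":0.1,"tx":-0.6,"ty":0,"tz":0,"ax":0,"ay":0,"az":0},{"gripper":0.1,"tx":-0.4,"ty":0,"tz":0,"ax":0,"ay":0,"az":0},{"gripper":0.1,"tx":0,"ty":0,"tz":0,"ax":0,"ay":0,"az":0}])

```text
t: 7.3
eef_pos: [0.5434, -0.1783, 0.3325]
ee_rot: [-1.027, 1.567, -0.108]
force: [-0.3, -0.1, -1.2]
width: 0.0139
```

```bash
python3 st.py;python3 v.py 5 275 225 372 185 5
```

```text
t 7.3 pos [ 0.5434 -0.1783  0.3325] phi 0.9185 down [ 4.3e-03 -5.0e-04 -1.0e+00] F [-0.35 -0.11 -1.22] M [-0.051 -0.137 -0.015] w 0.0139 q6 -2.249
```

View pics/c5.png

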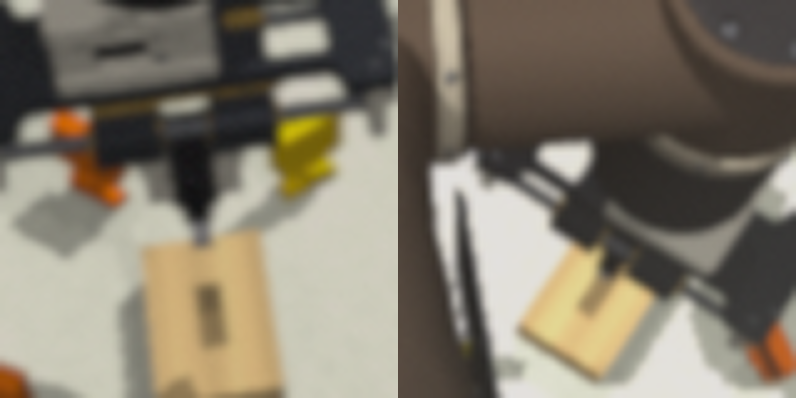

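```bash
cat > m6.py <<'E'
from h import *
for n,(u0,v0,u1,v1) in(("scene",(270,240,286,258)),("top",(364,193,380,212))):
    im=cv2.imread(f"pics/{n}5.png").astype(float)[v0:v1,u0:u1,2]
    b=np.median(im);print(n,b);print(im.astype(int))
    w=np.clip(b-25-im,0,None)
    ys,xs=np.mgrid[v0:v1,u0:u1];c=[(w*xs).sum()/w.sum(),(w*ys).sum()/w.sum()];print(n,c,np.round(ray(n,*c,.034),4))
# predicted pocket pixel if grasp TCP is the pocket centre
for n in C: print(n,proj(n,[.5428,-.1782,.034]),proj(n,[.5631,.171,.076]))
E
python3 m6.py
```

```text
scene 201.0
[[206 204 202 197 193 193 194 197 201 205 207 209 209 207 204 198]
 [206 205 201 194 187 181 179 179 184 196 206 208 209 208 204 199]
 [208 204 199 187 170 154 145 145 158 181 201 209 209 209 206 200]
 [207 205 198 182 156 131 118 118 135 169 197 208 209 209 206 201]
 [208 205 199 184 155 124 109 108 125 163 195 207 209 209 206 203]
 [208 206 201 188 158 127 109 108 123 158 191 205 209 209 207 203]
 [208 206 202 189 163 130 113 110 122 154 188 205 209 209 207 203]
 [208 207 203 192 168 136 121 119 127 154 185 203 209 209 207 204]
 [208 207 204 196 174 147 131 127 132 154 182 202 209 209 208 205]
 [208 207 205 197 180 154 136 130 133 150 179 200 208 210 208 205]
 [208 208 205 199 182 158 139 131 132 147 175 198 208 209 209 206]
 [209 208 206 199 184 161 141 133 132 144 171 196 207 210 209 207]
 [208 208 206 200 188 164 143 135 134 144 168 193 206 210 208 207]
 [209 209 206 202 190 170 148 140 142 150 170 194 205 208 208 207]
 [208 208 207 204 195 178 161 158 163 171 186 200 207 208 209 208]
 [208 208 206 205 200 190 181 181 185 191 199 206 208 209 209 208]
 [208 208 208 20
[... 1023 characters left out ...]
8 227]
 [227 227 226 221 195 168 158 159 171 196 219 226 227 227 228 228]
 [227 227 226 217 188 165 159 166 188 214 224 227 227 227 228 228]
 [227 227 226 220 201 180 171 182 206 222 226 227 227 227 227 227]
 [227 227 227 225 219 205 193 203 220 226 227 227 227 228 227 224]
 [227 227 228 227 225 221 217 220 225 227 227 228 227 228 226 218]
 [227 227 227 227 225 225 225 226 227 227 227 227 228 227 223 203]
 [227 227 227 226 225 226 227 227 228 227 227 228 228 225 213 184]]
top [np.float64(374.6177229080933), np.float64(196.66041152263375)] [ 0.5638 -0.1882  0.034 ]
scene [[277.00070569 248.19418388]] [[364.65957228 170.7564344 ]]
top [[372.22465918 202.87978416]] [[266.48823665 199.83478842]]
```

>>> play_rows(steps=[{"gripper":0.1,"tx":0,"ty":0,"tz":0,"ax":-0.96,"ay":0,"az":0},{"gripper":0.1,"tx":0,"ty":0,"tz":0,"ax":-0.96,"ay":0,"az":0},{"gripper":0.1,"tx":0,"ty":0,"tz":0,"ax":-0.96,"ay":0,"az":0},{"gripper":0.1,"tx":0,"ty":0,"tz":0,"ax":-0.96,"ay":0,"az":0},{"gripper":0.1,"tx":0,"ty":0,"tz":0,"ax":-0.96,"ay":0,"az":0},{"gripper":0.1,"tx":0,"ty":0,"tz":0,"ax":-0.96,"ay":0,"az":0},{"gripper":0.1,"tx":0,"ty":0,"tz":0,"ax":-0.96,"ay":0,"az":0},{"gripper":0.1,"tx":0,"ty":-0.16,"tz":1,"ax":0,"ay":0,"az":0},{"gripper":0.1,"tx":0,"ty":-0.15,"tz":1,"ax":0,"ay":0,"az":0},{"gripper":0.1,"tx":0,"ty":-0.15,"tz":1,"ax":0,"ay":0,"az":0},{"gripper":0.1,"tx":0,"ty":-0.15,"tz":1,"ax":0,"ay":0,"az":0},{"gripper":0.1,"tx":0,"ty":-0.15,"tz":1,"ax":0,"ay":0,"az":0},{"gripper":0.1,"tx":0,"ty":-0.15,"tz":1,"ax":0,"ay":0,"az":0},{"gripper":0.1,"tx":0,"ty":-0.15,"tz":1,"ax":0,"ay":0,"az":0},{"gripper":0.1,"tx":0,"ty":-0.15,"tz":1,"ax":0,"ay":0,"az":0},{"gripper":0.1,"tx":0,"ty":-0.15,"tz":1,"ax":0,"ay":0,"az":0},{"gripper":0.1,"tx":0,"ty":-0.15,"tz":1,"ax":0,"ay":0,"az":0},{"gripper":0.1,"tx":0,"ty":-0.15,"tz":1,"ax":0,"ay":0,"az":0},{"gripper":0.1,"tx":0,"ty":0,"tz":1,"ax":0,"ay":0,"az":0},{"gripper":0.1,"tx":0,"ty":0,"tz":1,"ax":0,"ay":0,"az":0}])

```text
t: 9.07
eef_pos: [0.5673, 0.1496, 0.3282]
ee_rot: [1.984, 1.568, -2.678]
force: [0.8, -0.4, -0.9]
width: 0.0139
```

>>> play_rows(steps=[{"gripper":0.1,"tx":0,"ty":0,"tz":0.9,"ax":0,"ay":0,"az":0},{"gripper":0.1,"tx":0,"ty":0,"tz":0,"ax":0,"ay":0,"az":0},{"gripper":0.1,"tx":0.2,"ty":0,"tz":0,"ax":0,"ay":0,"az":0},{"gripper":0.1,"tx":0.2,"ty":0,"tz":0,"ax":0,"ay":0,"az":0},{"gripper":0.1,"tx":0.2,"ty":0,"tz":0,"ax":0,"ay":0,"az":0},{"gripper":0.1,"tx":0,"ty":0,"tz":0,"ax":0,"ay":0,"az":0},{"gripper":0.1,"tx":0,"ty":0,"tz":0,"ax":0,"ay":0,"az":0}])

```text
t: 9.65
eef_pos: [0.5665, 0.1701, 0.3139]
ee_rot: [2.105, 1.569, -2.557]
force: [0.4, -0.5, -1.2]
width: 0.0138
```

```bash
python3 st.py;python3 v.py 7 365 165 267 195 6
```

```text
t 9.65 pos [0.5665 0.1701 0.3139] phi 1.6207 down [-1.2e-03 -8.0e-04 -1.0e+00] F [ 0.4  -0.5  -1.16] M [ 0.007  0.012 -0.036] w 0.0138 q6 -2.143
```

View pics/c7.png

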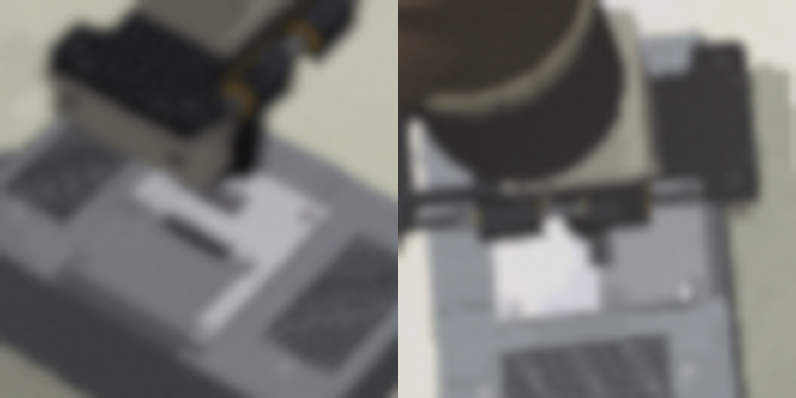

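```bash
cat > ov.py <<'E'
import sys
from h import *
k=sys.argv[1];x,y,z,yaw=map(float,sys.argv[2:6]);sx,sy=map(float,sys.argv[6:8])
o=[]
E=[(0,1),(2,3),(4,5),(6,7),(0,2),(1,3),(4,6),(5,7),(0,4),(1,5),(2,6),(3,7)]
for n,(u,v) in(("scene",(368,165)),("top",(270,200))):
    im=cv2.imread(f"pics/{n}{k}.png");h=25;s=398/(2*h);c=cv2.resize(im[v-h:v+h,u-h:u+h],(398,398),interpolation=cv2.INTER_CUBIC);c2=c.copy()
    P=lambda q:tuple(((proj(n,q)[0]-[u-h,v-h]+.5)*s-.5).astype(int))
    for B,col in((box(x,y,yaw,.036,.01,z,z+.01),(0,0,255)),(box(x,y,yaw,.044,.014,z+.028,z+.062),(0,255,0)),(box(sx,sy,.053,.04,.013,.076,.076),(255,0,0))):
        for a,b in E: cv2.line(c2,P(B[a]),P(B[b]),col,1)
    pts=[P([x+.013*np.cos(t),y+.013*np.sin(t),z+.024]) for t in np.linspace(0,6.28,30)];cv2.polylines(c2,[np.array(pts)],True,(0,255,255),1)
    o.append((c2,c))
cv2.imwrite(f"pics/o{k}_{sys.argv[8]}.png",np.vstack([np.hstack(o[0]),np.hstack(o[1])])[:,:][:796] if len(sys.argv)>9 else cv2.resize(np.vstack([np.hstack(o[0]),np.hstack(o[1])]),(600,600),interpolation=cv2.INTER_AREA))
E
python3 ov.py 7 .5665 .1701 .104 .05 .5631 .171 a
```

View pics/o7_a.png

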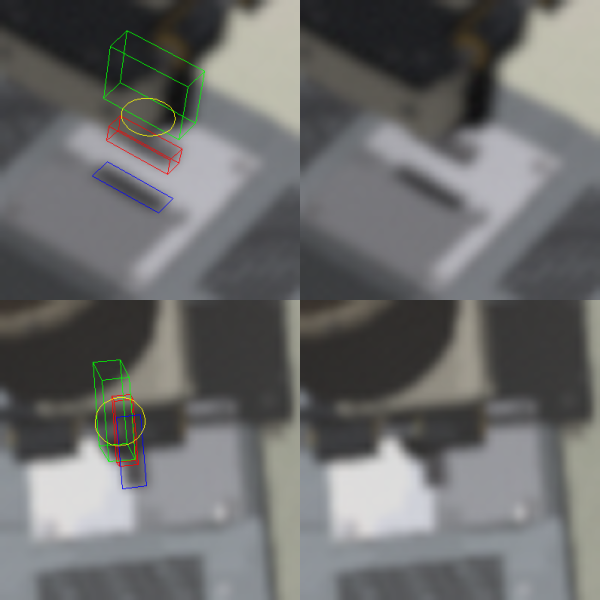

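```bash
cat > m8.py <<'E'
from h import *
ims={n:cv2.imread(f"pics/{n}0.png") for n in C}
def run(n,roi,img,L,W,z,x0,yaw,thr):
    g=cv2.cvtColor(img,cv2.COLOR_BGR2GRAY).astype(float)[roi[1]:roi[3],roi[0]:roi[2]]
    def f(p):
        m=render(n,box(p[0],p[1],yaw,L,W,z,z),roi);m=cv2.GaussianBlur(m,(0,0),abs(p[2])+.3)
        ok=g>thr
        A=np.c_[np.ones(ok.sum()),m[ok]];c,r,_,_=np.linalg.lstsq(A,g[ok],rcond=None)
        return ((A@c-g[ok])**2).mean()
    r=minimize(f,[*x0,1.],method="Nelder-Mead",options=dict(initial_simplex=[[*x0,1.],[x0[0]+.004,x0[1],1.],[x0[0],x0[1]+.004,1.],[*x0,1.5]],xatol=1e-5,fatol=1e-4))
    print(n,np.round(r.x,4),round(r.fun,1))
run("scene",(356,162,373,179),ims["scene"],.04,.013,.076,(.562,.172),.053,0)
run("top",(259,189,275,211),ims["top"],.04,.013,.076,(.562,.172),.053,0)
run("scene",(270,239,285,259),cv2.imread("pics/scene5.png"),.039,.013,.034,(.543,-.177),-.652,0)
E
python3 m8.py
```

```text
scene [0.5621 0.17   0.5455] 10.0
top [0.5628 0.1702 0.4802] 17.4
scene [ 0.5412 -0.1775  0.774 ] 20.0
```

>>> play_rows(steps=[{"gripper":0.1,"tx":0.2,"ty":0.12,"tz":0,"ax":0,"ay":0,"az":0},{"gripper":0.1,"tx":0.2,"ty":0,"tz":0,"ax":0,"ay":0,"az":0},{"gripper":0.1,"tx":0.2,"ty":0,"tz":0,"ax":0,"ay":0,"az":0},{"gripper":0.1,"tx":0.15,"ty":0,"tz":0,"ax":0,"ay":0,"az":0},{"gripper":0.1,"tx":0.1,"ty":0,"tz":0,"ax":0,"ay":0,"az":0},{"gripper":0.1,"tx":0,"ty":0,"tz":0,"ax":0,"ay":0,"az":0},{"gripper":0.1,"tx":0,"ty":0,"tz":0,"ax":0,"ay":0,"az":0}])

```text
t: 10.33
eef_pos: [0.5636, 0.1709, 0.2932]
ee_rot: [2.301, 1.57, -2.36]
force: [0.1, 0.1, -0.7]
width: 0.0139
```

```bash
python3 st.py;python3 v.py 8 365 165 267 195 6; python3 ov.py 8 .563 .170 .083 .05 .5625 .170 a
```

```text
t 10.33 pos [0.5636 0.1709 0.2932] phi 1.6219 down [-3.e-04 -3.e-04 -1.e+00] F [ 0.15  0.12 -0.66] M [ 0.052 -0.074 -0.018] w 0.0139 q6 -2.146
```

View pics/o8_a.png

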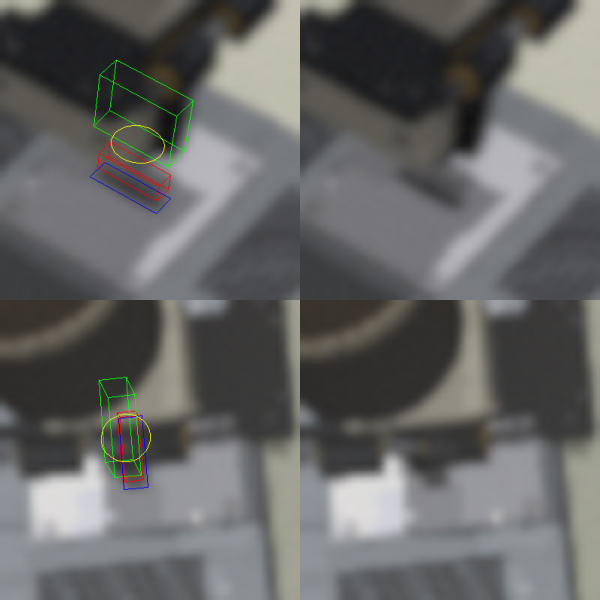

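```bash
cat > avg.py <<'E'
from h import *
a=[];f=[]
for i in range(8):
    s=telemetry.get_state();a.append(s["eef_pos"]);f.append(s["force"]);optics.grab_frame("scene")
print(np.round(np.mean(a,0),4),np.round(np.std(a,0),4),np.round(np.mean(f,0),2),round(s["t"],2))
E
python3 avg.py
```

```text
[0.5636 0.1709 0.2936] [0.     0.     0.0001] [ 0.11 -0.26 -1.06] 10.78
```

>>> play_rows(steps=[{"gripper":0.1,"tx":0.04,"ty":0,"tz":-0.02,"ax":0,"ay":0,"az":0},{"gripper":0.1,"tx":0.04,"ty":0,"tz":0,"ax":0,"ay":0,"az":0},{"gripper":0.1,"tx":0.04,"ty":0,"tz":0,"ax":0,"ay":0,"az":0},{"gripper":0.1,"tx":0.04,"ty":0,"tz":0,"ax":0,"ay":0,"az":0},{"gripper":0.1,"tx":0.04,"ty":0,"tz":0,"ax":0,"ay":0,"az":0},{"gripper":0.1,"tx":0.03,"ty":0,"tz":0,"ax":0,"ay":0,"az":0},{"gripper":0.1,"tx":0.03,"ty":0,"tz":0,"ax":0,"ay":0,"az":0},{"gripper":0.1,"tx":0.03,"ty":0,"tz":0,"ax":0,"ay":0,"az":0},{"gripper":0.1,"tx":0.03,"ty":0,"tz":0,"ax":0,"ay":0,"az":0}])

```text
t: 11.58
eef_pos: [0.5636, 0.1703, 0.2853]
ee_rot: [-0.243, 1.571, 1.379]
force: [-0.5, -0.6, -0.6]
width: 0.014
```

```bash
python3 avg.py
```

```text
[0.5636 0.1703 0.2854] [0.     0.     0.0001] [-0.08 -0.08 -0.71] 11.93
```

Origin is now at about 75.4 mm with no contact force, so it is at the rim. I continue slowly in small steps.

>>> play_rows(steps=[{"gripper":0.1,"tx":0.03,"ty":0,"tz":0,"ax":0,"ay":0,"az":0},{"gripper":0.1,"tx":0.03,"ty":0,"tz":0,"ax":0,"ay":0,"az":0},{"gripper":0.1,"tx":0.03,"ty":0,"tz":0,"ax":0,"ay":0,"az":0},{"gripper":0.1,"tx":0.03,"ty":0,"tz":0,"ax":0,"ay":0,"az":0},{"gripper":0.1,"tx":0,"ty":0,"tz":0,"ax":0,"ay":0,"az":0}])

```text
t: 12.4
eef_pos: [0.5635, 0.1703, 0.2822]
ee_rot: [1.936, 1.571, -2.725]
force: [-0.5, 0.7, -0.4]
width: 0.0141
```

```bash
python3 avg.py
```

```text
[0.5636 0.1703 0.2824] [0.     0.     0.0001] [-0.05 -0.2  -0.88] 12.75
```

>>> play_rows(steps=[{"gripper":0.1,"tx":0.03,"ty":0,"tz":0,"ax":0,"ay":0,"az":0},{"gripper":0.1,"tx":0.03,"ty":0,"tz":0,"ax":0,"ay":0,"az":0},{"gripper":0.1,"tx":0.03,"ty":0,"tz":0,"ax":0,"ay":0,"az":0},{"gripper":0.1,"tx":0.03,"ty":0,"tz":0,"ax":0,"ay":0,"az":0},{"gripper":0.1,"tx":0.03,"ty":0,"tz":0,"ax":0,"ay":0,"az":0},{"gripper":0.1,"tx":0.03,"ty":0,"tz":0,"ax":0,"ay":0,"az":0},{"gripper":0.1,"tx":0.03,"ty":0,"tz":0,"ax":0,"ay":0,"az":0},{"gripper":0.1,"tx":0.03,"ty":0,"tz":0,"ax":0,"ay":0,"az":0},{"gripper":0.1,"tx":0.03,"ty":0,"tz":0,"ax":0,"ay":0,"az":0},{"gripper":0.1,"tx":0,"ty":0,"tz":0,"ax":0,"ay":0,"az":0}])

```text
t: 13.63
eef_pos: [0.5635, 0.1703, 0.2755]
ee_rot: [1.957, 1.571, -2.704]
force: [-0.4, 0.5, -0.5]
width: 0.0136
```

```bash
python3 avg.py
```

```text
[0.5636 0.1703 0.2757] [0.     0.     0.0001] [ 0.14  0.08 -0.88] 13.98
```

>>> play_rows(steps=[{"gripper":0.1,"tx":0.03,"ty":0,"tz":0,"ax":0,"ay":0,"az":0},{"gripper":0.1,"tx":0.03,"ty":0,"tz":0,"ax":0,"ay":0,"az":0},{"gripper":0.1,"tx":0.03,"ty":0,"tz":0,"ax":0,"ay":0,"az":0},{"gripper":0.1,"tx":0.03,"ty":0,"tz":0,"ax":0,"ay":0,"az":0},{"gripper":0.1,"tx":0.03,"ty":0,"tz":0,"ax":0,"ay":0,"az":0},{"gripper":0.1,"tx":0.03,"ty":0,"tz":0,"ax":0,"ay":0,"az":0},{"gripper":0.1,"tx":0.03,"ty":0,"tz":0,"ax":0,"ay":0,"az":0},{"gripper":0.1,"tx":0.03,"ty":0,"tz":0,"ax":0,"ay":0,"az":0},{"gripper":0.1,"tx":0.03,"ty":0,"tz":0,"ax":0,"ay":0,"az":0},{"gripper":0.1,"tx":0.03,"ty":0,"tz":0,"ax":0,"ay":0,"az":0},{"gripper":0.1,"tx":0.03,"ty":0,"tz":0,"ax":0,"ay":0,"az":0},{"gripper":0.1,"tx":0.03,"ty":0,"tz":0,"ax":0,"ay":0,"az":0},{"gripper":0.1,"tx":0,"ty":0,"tz":0,"ax":0,"ay":0,"az":0},{"gripper":0.1,"tx":0,"ty":0,"tz":0,"ax":0,"ay":0,"az":0}])

```text
t: 15.2
eef_pos: [0.5636, 0.1703, 0.2667]
ee_rot: [-1.452, 1.571, 0.17]
force: [-1.8, 0.3, 5.5]
width: 0.0138
```

```bash
python3 avg.py
```

```text
[0.5636 0.1703 0.2667] [0. 0. 0.] [-1.72 -0.39  4.56] 15.55
```

>>> play_rows(steps=[{"gripper":0.1,"tx":0,"ty":0.03,"tz":0,"ax":0,"ay":0,"az":0},{"gripper":0.1,"tx":0.03,"ty":0,"tz":0,"ax":0,"ay":0,"az":0},{"gripper":0.1,"tx":0.03,"ty":0,"tz":0,"ax":0,"ay":0,"az":0},{"gripper":0.1,"tx":0.03,"ty":0,"tz":0,"ax":0,"ay":0,"az":0},{"gripper":0.1,"tx":0.03,"ty":0,"tz":0,"ax":0,"ay":0,"az":0},{"gripper":0.1,"tx":0.02,"ty":0,"tz":0,"ax":0,"ay":0,"az":0},{"gripper":0.1,"tx":0,"ty":0,"tz":0,"ax":0,"ay":0,"az":0},{"gripper":0.1,"tx":0,"ty":0,"tz":0,"ax":0,"ay":0,"az":0}])

```text
t: 16.27
eef_pos: [0.5633, 0.1703, 0.2637]
ee_rot: [-1.446, 1.569, 0.176]
force: [-0.0, -0.7, 7.1]
width: 0.0141
```

```bash
python3 avg.py
```

```text
[0.5633 0.1703 0.2637] [0. 0. 0.] [-0.11 -1.37  6.91] 16.62
```

>>> play_rows(steps=[{"gripper":0.1,"tx":0.02,"ty":0,"tz":0,"ax":0,"ay":0,"az":0},{"gripper":0.1,"tx":0,"ty":0,"tz":0,"ax":-0.3,"ay":0,"az":0},{"gripper":0.1,"tx":0,"ty":0,"tz":0,"ax":-0.4,"ay":0,"az":0},{"gripper":0.1,"tx":0,"ty":0,"tz":0,"ax":-0.5,"ay":0,"az":0},{"gripper":0.1,"tx":0,"ty":0,"tz":0,"ax":-0.5,"ay":0,"az":0},{"gripper":0.1,"tx":0,"ty":0,"tz":0,"ax":-0.5,"ay":0,"az":0},{"gripper":0.1,"tx":0,"ty":0,"tz":0,"ax":-0.5,"ay":0,"az":0},{"gripper":0.1,"tx":0,"ty":0,"tz":0,"ax":-0.3,"ay":0,"az":0},{"gripper":0.1,"tx":0,"ty":0,"tz":0,"ax":0,"ay":0,"az":0}])

```text
t: 17.42
eef_pos: [0.5634, 0.1707, 0.2634]
ee_rot: [-1.489, 1.569, 0.45]
force: [0.3, -0.5, 6.6]
width: 0.014
```

```bash
python3 avg.py; python3 st.py
```

```text
[0.5634 0.1706 0.2634] [0. 0. 0.] [-0.13 -0.05  6.77] 17.77
t 17.82 pos [0.5634 0.1706 0.2634] phi 1.9364 down [ 0.0021  0.001  -1.    ] F [-0.28  0.2   7.68] M [ 0.063  0.106 -0.014] w 0.014 q6 -1.832
```

>>> play_rows(steps=[{"gripper":0.1,"tx":0,"ty":0,"tz":0,"ax":-0.4,"ay":0,"az":0},{"gripper":0.1,"tx":0,"ty":0,"tz":0,"ax":-0.6,"ay":0,"az":0},{"gripper":0.1,"tx":0,"ty":0,"tz":0,"ax":-0.6,"ay":0,"az":0},{"gripper":0.1,"tx":0,"ty":0,"tz":0,"ax":-0.6,"ay":0,"az":0},{"gripper":0.1,"tx":0,"ty":0,"tz":0,"ax":-0.6,"ay":0,"az":0},{"gripper":0.1,"tx":0,"ty":0,"tz":0,"ax":-0.6,"ay":0,"az":0},{"gripper":0.1,"tx":0,"ty":0,"tz":0,"ax":-0.6,"ay":0,"az":0},{"gripper":0.1,"tx":0,"ty":0,"tz":0,"ax":-0.6,"ay":0,"az":0},{"gripper":0.1,"tx":0,"ty":0,"tz":0,"ax":-0.6,"ay":0,"az":0},{"gripper":0.1,"tx":0,"ty":0,"tz":0,"ax":-0.4,"ay":0,"az":0},{"gripper":0.1,"tx":0,"ty":0,"tz":0,"ax":0,"ay":0,"az":0}])

```text
t: 18.73
eef_pos: [0.5634, 0.1707, 0.2634]
ee_rot: [-2.066, 1.568, 0.46]
force: [0.1, 0.4, 6.8]
width: 0.0135
```

```bash
python3 avg.py; python3 st.py
```

```text
[0.5634 0.1707 0.2634] [0. 0. 0.] [-0.08  0.55  6.83] 19.08
t 19.13 pos [0.5634 0.1707 0.2634] phi 2.5228 down [ 0.0021  0.001  -1.    ] F [0.1  0.75 6.58] M [ 0.109  0.097 -0.   ] w 0.0139 q6 -1.245
```

>>> play_rows(steps=[{"gripper":0.1,"tx":0,"ty":0,"tz":0,"ax":-0.4,"ay":0,"az":0},{"gripper":0.1,"tx":0,"ty":0,"tz":0,"ax":-0.6,"ay":0,"az":0},{"gripper":0.1,"tx":0,"ty":0,"tz":0,"ax":-0.6,"ay":0,"az":0},{"gripper":0.1,"tx":0,"ty":0,"tz":0,"ax":-0.6,"ay":0,"az":0},{"gripper":0.1,"tx":0,"ty":0,"tz":0,"ax":-0.6,"ay":0,"az":0},{"gripper":0.1,"tx":0,"ty":0,"tz":0,"ax":-0.6,"ay":0,"az":0},{"gripper":0.1,"tx":0,"ty":0,"tz":0,"ax":-0.6,"ay":0,"az":0},{"gripper":0.1,"tx":0,"ty":0,"tz":0,"ax":-0.6,"ay":0,"az":0},{"gripper":0.1,"tx":0,"ty":0,"tz":0,"ax":-0.6,"ay":0,"az":0},{"gripper":0.1,"tx":0,"ty":0,"tz":0,"ax":-0.6,"ay":0,"az":0},{"gripper":0.1,"tx":0,"ty":0,"tz":0,"ax":-0.6,"ay":0,"az":0},{"gripper":0.1,"tx":0,"ty":0,"tz":0,"ax":0,"ay":0,"az":0}])

```text
t: 20.13
eef_pos: [0.5635, 0.1707, 0.2634]
ee_rot: [-2.756, 1.568, 0.44]
force: [-0.4, -0.2, 6.3]
width: 0.014
```

```bash
python3 avg.py; python3 st.py
```

```text
[0.5634 0.1707 0.2634] [0. 0. 0.] [-0.23  0.25  6.84] 20.48
t 20.53 pos [0.5635 0.1707 0.2634] phi -3.0901 down [ 0.0022  0.0011 -1.    ] F [-1.   -0.56  6.61] M [0.023 0.201 0.065] w 0.0136 q6 -0.575
```

>>> play_rows(steps=[{"gripper":0.1,"tx":-0.03,"ty":0,"tz":0,"ax":0,"ay":0,"az":0},{"gripper":0.1,"tx":-0.03,"ty":0,"tz":0,"ax":0,"ay":0,"az":0},{"gripper":0.1,"tx":-0.03,"ty":0,"tz":0,"ax":0,"ay":0,"az":0},{"gripper":0.1,"tx":-0.03,"ty":0,"tz":0,"ax":0,"ay":0,"az":0},{"gripper":0.1,"tx":-0.03,"ty":0,"tz":0,"ax":0,"ay":0,"az":0},{"gripper":0.1,"tx":-0.03,"ty":0,"tz":0,"ax":0,"ay":0,"az":0},{"gripper":0.1,"tx":-0.03,"ty":0,"tz":0,"ax":0,"ay":0,"az":0},{"gripper":0.1,"tx":0,"ty":0,"tz":0,"ax":0,"ay":0,"az":0}])

```text
t: 21.2
eef_pos: [0.5634, 0.1706, 0.2684]
ee_rot: [-2.697, 1.569, 0.496]
force: [2.7, 0.5, 4.4]
width: 0.0139
```

```bash
python3 avg.py; python3 st.py
```

```text
[0.5632 0.1705 0.2682] [0.0001 0.0001 0.0001] [3.06 1.5  4.18] 21.55
t 21.6 pos [0.5629 0.1704 0.268 ] phi -3.0906 down [ 4.e-04  3.e-04 -1.e+00] F [2.68 1.8  4.49] M [ 0.753 -1.136 -0.015] w 0.0139 q6 -0.575
```

>>> play_rows(steps=[{"gripper":0.1,"tx":0,"ty":-0.02,"tz":-0.03,"ax":0,"ay":0,"az":0},{"gripper":0.1,"tx":-0.03,"ty":0,"tz":0,"ax":0,"ay":0,"az":0},{"gripper":0.1,"tx":-0.02,"ty":0,"tz":0,"ax":0,"ay":0,"az":0},{"gripper":0.1,"tx":0,"ty":0,"tz":0,"ax":0,"ay":0,"az":0},{"gripper":0.1,"tx":0,"ty":0,"tz":0,"ax":0,"ay":0,"az":0}])

```text
t: 22.02
eef_pos: [0.5633, 0.1706, 0.2689]
ee_rot: [0.41, 1.57, -2.68]
force: [0.5, 0.5, 3.6]
width: 0.0136
```

```bash
python3 avg.py; python3 st.py; python3 v.py 9 365 165 267 195 6
```

```text
[0.5633 0.1706 0.269 ] [0. 0. 0.] [0.34 0.21 3.65] 22.37
t 22.42 pos [0.5633 0.1706 0.269 ] phi -3.0907 down [-8.e-04 -4.e-04 -1.e+00] F [-0.1   0.18  3.47] M [-0.052  0.196  0.003] w 0.0137 q6 -0.575
```

View pics/c9.png

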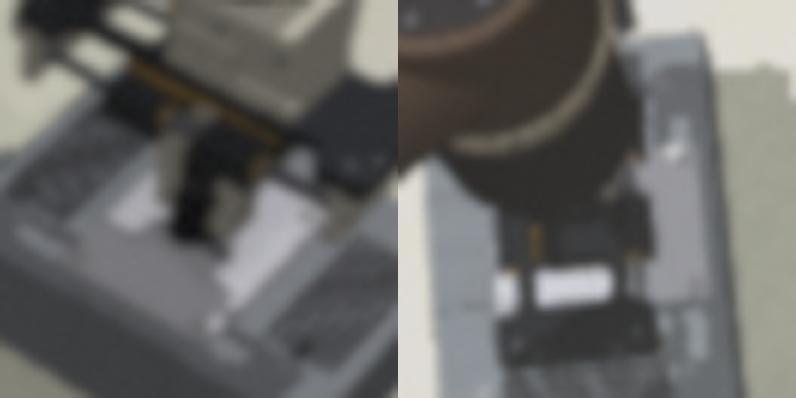

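Side forces are now about zero. The spring reads about 4.4 N (4.2 N expected when locked), so I release and retreat.

>>> play_rows(steps=[{"gripper":0.3,"tx":0,"ty":0,"tz":0,"ax":0,"ay":0,"az":0},{"gripper":0.5,"tx":0,"ty":0,"tz":0,"ax":0,"ay":0,"az":0},{"gripper":0.5,"tx":0,"ty":0,"tz":0,"ax":0,"ay":0,"az":0},{"gripper":0.5,"tx":0,"ty":0,"tz":0,"ax":0,"ay":0,"az":0},{"gripper":0.5,"tx":0,"ty":0,"tz":0,"ax":0,"ay":0,"az":0},{"gripper":0.5,"tx":-0.2,"ty":0,"tz":0,"ax":0,"ay":0,"az":0},{"gripper":0.5,"tx":-0.4,"ty":0,"tz":0,"ax":0,"ay":0,"az":0},{"gripper":0.5,"tx":-0.6,"ty":0,"tz":0,"ax":0,"ay":0,"az":0},{"gripper":0.5,"tx":-0.6,"ty":0,"tz":0,"ax":0,"ay":0,"az":0},{"gripper":0.5,"tx":-0.6,"ty":0,"tz":0,"ax":0,"ay":0,"az":0},{"gripper":0.5,"tx":-0.6,"ty":0,"tz":0,"ax":0,"ay":0,"az":0},{"gripper":0.5,"tx":-0.6,"ty":0,"tz":0,"ax":0,"ay":0,"az":0},{"gripper":0.5,"tx":-0.6,"ty":0,"tz":0,"ax":0,"ay":0,"az":0},{"gripper":0.5,"tx":0,"ty":0,"tz":0,"ax":0,"ay":0,"az":0}])

```text
t: 23.68
eef_pos: [0.5643, 0.171, 0.3787]
ee_rot: [-2.761, 1.565, 0.432]
force: [0.4, 0.6, 1.1]
width: 0.0436
```

>>> play_rows(steps=[{"gripper":0.5,"tx":-0.5,"ty":0.5,"tz":0,"ax":0,"ay":0,"az":0},{"gripper":0.5,"tx":0,"ty":1,"tz":0,"ax":0,"ay":0,"az":0},{"gripper":0.5,"tx":0,"ty":1,"tz":0,"ax":0,"ay":0,"az":0},{"gripper":0.5,"tx":0,"ty":1,"tz":0,"ax":0,"ay":0,"az":0},{"gripper":0.5,"tx":0,"ty":1,"tz":0,"ax":0,"ay":0,"az":0},{"gripper":0.5,"tx":0,"ty":1,"tz":0,"ax":0,"ay":0,"az":0},{"gripper":0.5,"tx":0,"ty":1,"tz":0,"ax":0,"ay":0,"az":0},{"gripper":0.5,"tx":0,"ty":1,"tz":0,"ax":0,"ay":0,"az":0},{"gripper":0.5,"tx":0,"ty":1,"tz":0,"ax":0,"ay":0,"az":0},{"gripper":0.5,"tx":0,"ty":1,"tz":0,"ax":0,"ay":0,"az":0},{"gripper":0.5,"tx":0,"ty":0,"tz":0,"ax":0,"ay":0,"az":0}])

```text
t: 24.6
eef_pos: [0.5754, -0.0696, 0.3871]
ee_rot: [1.56, 1.57, -1.533]
force: [-0.5, 0.2, -0.2]
width: 0.0438
```

```bash
python3 st.py; python3 v.py 10 365 165 267 195 6;python3 ov.py 10 .5633 .1706 .060 1.624 .5625 .170 a
```

```text
t 24.6 pos [ 0.5754 -0.0696  0.3871] phi -3.093 down [ 0.e+00 -5.e-04 -1.e+00] F [-0.46  0.24 -0.19] M [ 0.123  0.132 -0.029] w 0.0438 q6 -0.169
```

View pics/o10_a.png

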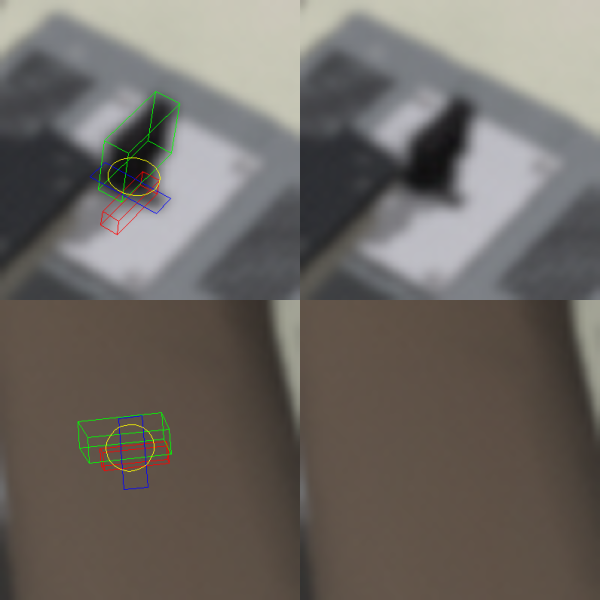

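View pics/scene10.png

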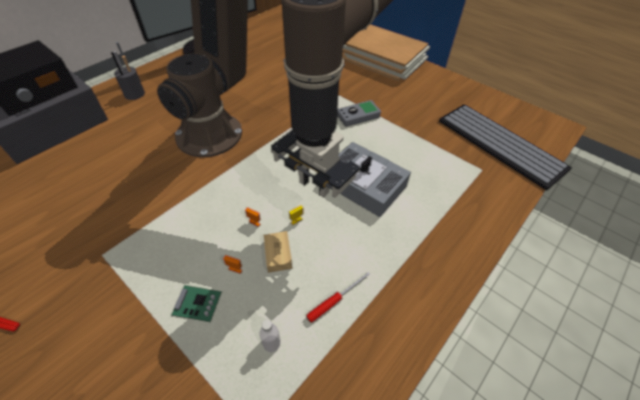

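```bash
python3 -c "
from station import job_done
print(job_done())"
```

```text
the job is handed in; nothing more can be done
None
```

The black fuse carrier is in the socket plate, turned a quarter turn, and looks locked across the slot. I handed the job in at about 25 s of the 72 s allowed.

- **Done:** I lifted the carrier straight out of the block and lowered its foot through the slot at about 10 mm/s, meeting no resistance at the rim. I found the slot about 15 mm to one side of the unit's middle, which matches the stated shift. I pressed to about 53.5 mm, turned it 90°, eased it up to about 59–60 mm, let go and backed away. No force reading I took went above about 8 N.
- **Last checks that agreed:** Just before release the spring load was about 4.4 N (4.2 N expected when locked), and side forces were near zero after a small sideways nudge. The last scene picture shows the carrier upright with its handle across the slot, close to the outline expected at locked height. The other things on the bench look unmoved.
- **Not confirmed:** In the last top picture the arm hid the carrier, so only the scene camera confirms the final pose, and I did not tug it to test the hold.
- **Disagreed slightly:** On the way down, the height from the spring force read up to about 1 mm higher than the height from the arm. There was also a brief 3 N side contact while it rose, which the nudge cleared.

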